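# Press the thin rolling pin into its clip stand

## Robot

A 6-joint arm with a two-finger parallel gripper is mounted at the origin on a cart in front of the work surface, level with it; the furniture and walls round the work are solid. World frame = base frame: x ahead of the robot, y to its left, z up, the work surface at z = 0. Lengths are in mm, angles in rad, forces in N, time in s.
With the tool pointing down it reaches from about 300 to 1000 mm from the base axis. Payload 5.1 kg.
Tool frame: the origin (TCP) lies on the front face of the gripper's body, between the roots of the fingers; the fingertips stand 78 mm ahead of it and the grasp point (between the pads) lies env.tcp_to_grasp ahead of it (env.tcp_to_grasp is the distance from the TCP to the grasp point, in mm); z points along the fingers, y is the line along which they close (so a half turn about z gives the same grasp; the last joint's range is limited). The gripper opens to 95 mm and grips with 3 to 60 N. Pads are 20 mm wide; open, the fingers measure 119 mm over their backs; the gripper's body (75 mm by 180 mm) begins 59 mm behind the grasp point.
Start: joints at [1.155, 0.124, 1.65, -0, 1.367, -0.083], TCP at [212.37, 614.316, 292.256] pointing down, gripper open.
Joint ranges: [-2.61, 2.61], [-1.02, 2.33], [0.03, 2.71], [-1.35, 4.49], [0.32, 2.68], [-2.91, 2.91]. Speed limits (rad/s): [2.57, 2.57, 3.14, 3.14, 3.14, 3.14].

## Interface

Orientations are given as a unit quaternion [x, y, z, w].
In Python, from station import readout, viewer, env gives the robot as it stands. The module is installed in compiled form; this text tells all that it offers.
- The arm moves only by the tool carry_out, never from a script. Its argument "deltas" is one flat list of numbers, 6 for each row, row after row: the shift along the tool's x, y, z in cm, then the turn, a rotation vector about the tool's x, y, z in degrees. A call has 1 to 5 rows; each row is the pose to reach, as a shift and turn from the pose commanded when the call began, along the tool's axes at that moment; what a row does not reach only later rows make up. A row lasts 1/8 s, in which the tool goes at most 62.5 mm and 10.7 degrees, less where a joint would pass 70% of its speed; a pose out of reach is approached as far as the arm can. A call with a gripper value outside its range is refused whole. "grip" is the opening, from -1 (shut) to 1 (fully open), set as the call begins (left out, the last holds). The fingers move at their own pace and stop on an object; the grip force is fixed at half the most. Time passes only in rows, so rows that repeat a pose let the fingers close. It gives the time, the measured TCP pose, the force, the opening and the grip force at its end, in the units of the state.
- readout.observe(): the state, without advancing time (a new reading comes with each control period).
- viewer.get_image(name): name is "side" or "top"; returns (picture, depth): 480x640x3 uint8, red, green, blue; 480x640 float32, mm along the optical axis (not along the pixel's ray), 0 where there is no reading.
- viewer.camera_info(name): a dict with "fx", "fy", "cx", "cy" (pixels), "k1" (the pictures are not rectified: a ray, as slopes to the right and down, at radius r is drawn at 1 + k1 r^2 times it, then the intrinsics apply), "eye" and "attitude" of the camera in the world. Camera axes: x right, y down, z forward; pixel columns grow to the right and rows downward; lengths in mm; the calibration is good to about 2 mm. A picture is of the moment at which its call begins. camera_info takes no time and is no camera call.
- env.finish_job(): hands the job in; it is judged then, once.
The state is a dict: "t": time; "q": joint angles; "qvel": joint speeds; "effort": joint torques, N m; "ee_pos": TCP position; "tcp_rot": TCP orientation; "ft_force": force on the tool from outside, world axes, zero at the start; "ft_torque": the same for the moment, N m; "gripper_width": finger opening in mm; "grip_force": force on a finger pad.
Only numpy, scipy, OpenCV 4.12 (cv2) and the standard library are available. Lean on these libraries where they do the work, as an engineer would, in place of code of your own. Each camera call takes 0.05 s, during which the arm holds its last target. There are 200 camera calls.

## Task

Put the thinner of the two rolling pins away in its clip stand: lay it level across the open mouths of both clips and let go of it there, then press it down from above until it snaps fully home in both clips, with both sprung jaws closed over it. Leave the thicker pin and the other things on the counter where they are.

Things in the scene. Friction and masses are not known exactly. Their poses are not given: they have to be found in the camera images.
- thin_pin: The thinner wooden rolling pin, about 120 g: a round barrel 20 mm in diameter and 170 mm long, with an eight-sided collar 34 mm across the corners (31 mm across the flats) and 19 mm long at each end; 208 mm long overall. It starts lying on the counter on its collars, barrel axis 16 mm up. Origin: the middle of the barrel, on its axis; x runs along the pin. Either way round is the same.
- thin_pin_end1 (a point): Point on the thin pin's axis 62 mm from its middle towards its -x end
- thin_pin_end2 (a point): Point on the thin pin's axis 62 mm from its middle towards its +x end
- thick_pin: The thicker wooden rolling pin, a bystander: the same form and length, barrel 33 mm in diameter, collars 47 mm across the corners, 260 g. Origin at its middle on the axis, x along it. It is too thick for the clips. The two pins may lie in either place.
- pin_stand: Fixed stand: a wooden board 96 x 176 x 14 mm on the counter with two identical grey fork clips (steel, with nylon jaws) on it, 124 mm apart along the stand's y axis, 91 mm tall in all; between them nothing stands above the board. The stored pin lies along the stand's y axis, its collars outside the clips. Origin: the centre of the board's underside; z up.
- stand_seat (a point): Midway between the clips, 62 mm above the counter: where the middle of the thin pin's axis is when it is fully home (axes as the stand's; the pin's top is then 72 mm above the counter). The pin can slide about 14 mm either way along y.
- clip_left (a point): Where the pin's axis passes through the clip on the stand's +y side when home. Clip, 18 mm wide along y: seat face 10 mm below this point; fixed tine on the +x side, inner face 10.7 mm off; sprung hinged jaw on the -x side, its lip 11 mm above this point, leaving a 16 mm gap.
- clip_right (a point): The same for the clip on the stand's -y side. Above the lips, tine and jaw flare into a V-shaped mouth 37 mm wide at the top, 26 mm above this point; a pin let go there rests in the V with its axis about 19 mm above this point.
- jaw_left (a joint): Hinge angle (rad) of the sprung jaw of the clip on the stand's +y side: 0 closed, grows as it is forced outwards (-x) by about 0.2 when the pin passes; its spring closes it again. Pushing the pin through both clips takes about 17 N.
- jaw_right (a joint): The same for the clip on the stand's -y side
- mug: Orange mug with a handle, 101 mm tall, a bystander. Origin: centre of its underside
- white_jar: White jar with a black lid, 48 mm in diameter, 51 mm tall, a bystander. Origin: centre of its underside
- oil_bottle: Small brown dropper bottle, 33 mm in diameter, 102 mm tall, a bystander. Origin: centre of its underside
Things that resemble listed ones, but are neither listed nor needed, are in the scene too. What is shaped like the thin_pin but turquoise is not meant.

How it is judged:
By the outcome, as a careful person would: the job done as asked, in the order asked, and still so for the second after the job is handed in, with the robot touching nothing.
It also fails if it takes over 48 s, if anything falls off the work surface, if the arm or the gripper's body presses on something with over 40 N, if the wrist force passes 120 N, or if a joint passes its speed limit or range.

## Working session

There is one attempt and no reset: what is moved stays moved. The work goes in short steps, Python scripts to look and compute and a tool call to move; the robot and the scene stay as the last step left them, time stands still between calls to the robot, and variables do not carry over. Pictures are saved under pics/ and viewed, at most 10 in all, crops included, and the job is handed in when it is done.

Besides the shell and the picture viewer there is one more tool, called after "Request:" as name(argument=value, ...) on one line, values as JSON. carry_out: Moves the arm, as the interface text tells. Its arguments: {"type":"object","properties":{"deltas":{"type":"array","items":{"type":"number"}},"grip":{"type":"number"}},"required":["deltas"]}

```bash
mkdir -p pics
cat > h.py <<'E'
import numpy as np, cv2
from scipy.spatial.transform import Rotation as R
from station import readout, viewer, env
def cam(name):
    c=viewer.camera_info(name); a=np.array(c['attitude'],float)
    M=R.from_quat(a).as_matrix() if a.size==4 else a.reshape(3,3)
    return c,np.array([[c['fx'],0,c['cx']],[0,c['fy'],c['cy']],[0,0,1.]]),np.array([c['k1'],0,0,0,0]),M,np.array(c['eye'],float)
def cloud(name,depth):
    c,K,D,M,e=cam(name); v,u=np.mgrid[:480,:640]
    s=cv2.undistortPoints(np.stack([u,v],-1).reshape(-1,1,2).astype(float),K,D).reshape(480,640,2)
    P=np.dstack([s*depth[...,None],depth])@M.T+e
    P[depth<=0]=np.nan
    return P
E
python3 - <<'E'
from h import *
for n in ('top','side'):
    im,d=viewer.get_image(n); cv2.imwrite(f'pics/{n}0.png',im[...,::-1]); np.savez(f'{n}0.npz',im=im,d=d)
    print(viewer.camera_info(n))
s=readout.observe();print(s, env.tcp_to_grasp)
E
```

```text
{'fx': 528.215306816734, 'fy': 528.215306816734, 'cx': 308.26759098696675, 'cy': 235.3602060064407, 'k1': -0.08253626605752212, 'eye': array([-176.82635009, -289.76293417, 1546.40325548]), 'attitude': array([ 0.81316279, -0.52763322,  0.13851101, -0.20293881])}
{'fx': 500.81964007006127, 'fy': 500.81964007006127, 'cx': 318.44343800606293, 'cy': 238.79559329653904, 'k1': 0.010755307023021419, 'eye': array([   80.41288384, -1227.51200392,   599.80830184]), 'attitude': array([ 0.81793583, -0.14718152,  0.10977612, -0.54522269])}
{'t': 0.1, 'q': array([ 1.15539887e+00,  1.24438742e-01,  1.65154420e+00, -3.50066778e-06,
        1.36753917e+00, -8.26024142e-02]), 'qvel': array([ 0.00100777,  0.00028087, -0.00373512,  0.00018478, -0.00070384,
       -0.00043875]), 'effort': array([ 3.10551286e-05, -4.18877435e+01, -3.61099148e+01,  7.76466052e-02,
        4.61074419e-02, -6.63641140e-05]), 'ee_pos': array([212.19418416, 613.91496339, 291.10659518]), 'tcp_rot': array([ 1.65630285e-01,  9.86187446e-01, -9.35395208e-04, -2.36080916e-04]), 'ft_force': array([-0.03273501, -0.10627006,  0.10131637]), 'ft_torque': array([-0.02053956, -0.01875794,  0.00130913]), 'grip_force': 0.0, 'gripper_width': 95.26437318223233} 58.8
```

View pics/top0.png

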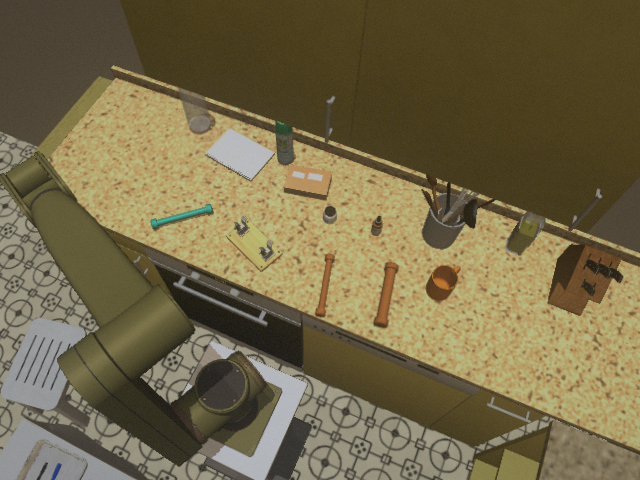

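View pics/side0.png

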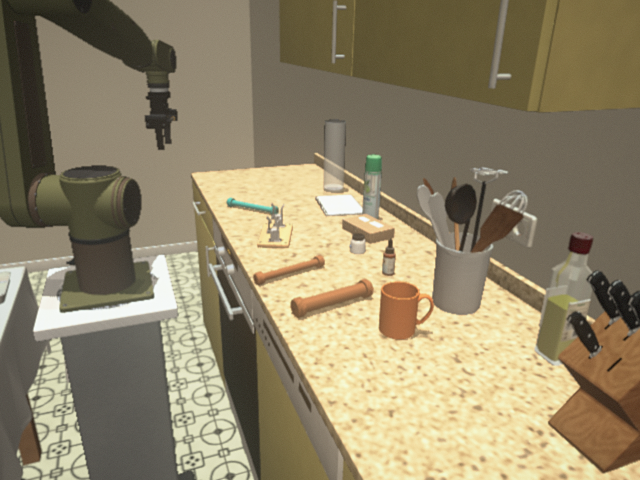

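The top view shows three pin-shaped things: turquoise at (182,216), which is excluded; a slim brown one at (326,285); and a fat brown one at (387,294). The slim brown pin fits the description. The stand is at (254,242), with clips near (241,226) and (267,249). I'll measure these and confirm with a crop.

Run:
```python
from h import *
z=np.load('top0.npz'); im,d=z['im'],z['d']; P=cloud('top',d)
cv2.imwrite('pics/crop1.png',cv2.resize(im[200:330,215:415,::-1],None,fx=4,fy=4,interpolation=cv2.INTER_CUBIC))
print('counter z',np.nanmedian(P[190:210,350:365,2]), P[300,350])
Z=P[...,2]
def comp(x0,y0,x1,y1,zmin,name):
    m=np.zeros(Z.shape,bool); m[y0:y1,x0:x1]=Z[y0:y1,x0:x1]>zmin
    n,l,st,_=cv2.connectedComponentsWithStats(m.astype(np.uint8)); k=1+np.argmax(st[1:,4])
    p=P[l==k]; c,(w,h),a=cv2.minAreaRect(p[:,:2].astype(np.float32)); print(name,len(p),'ctr',c,'wh',w,h,'ang',a,'zmax',np.percentile(p[:,2],[5,50,95,100]).round(1)); return p
p=comp(308,248,342,322,7,'thin')
comp(365,255,405,335,7,'thick')
comp(215,205,290,275,7,'board')
m=(Z[205:275,215:290]>35); q=P[205:275,215:290][m]; 
n,l,st,ct=cv2.connectedComponentsWithStats(m.astype(np.uint8))
for k in range(1,n):
    w=P[205:275,215:290][l==k]; print('clip',st[k],ct[k]+[215,205],w.mean(0).round(1),w.min(0).round(1),w.max(0).round(1))
```

```text
counter z -0.7976560823424279 [ 438.77952012 -178.77089905    1.00751328]
thin 458 ctr (448.38177490234375, -88.91807556152344) wh 212.95069885253906 31.143884658813477 ang 14.290275573730469 zmax [14.5 23.7 33.3 42.6]
thick 728 ctr (494.03582763671875, -277.00457763671875) wh 212.57452392578125 44.1638069152832 ang 10.184127807617188 zmax [22.4 35.1 44.  53.1]
board 1412 ctr (489.2596435546875, 179.76890563964844) wh 177.75473022460938 101.03600311279297 ang 67.42250061035156 zmax [ 8.5 14.4 77.5 98. ]
clip [ 19  10  13  18 128] [240.7109375 224.5546875] [511.2 235.4  63. ] [490.6 221.9  35.6] [531.6 256.5  95.4]
clip [ 44  35  14  19 126] [266.34920635 249.19047619] [464.6 120.5  63.9] [439.6 107.3  35.4] [487.7 140.9  98. ]
```

View pics/crop1.png

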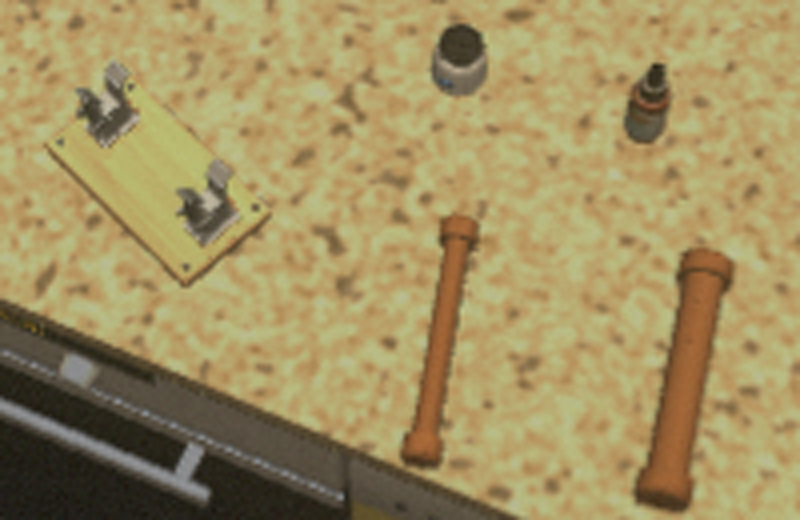

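The crop confirms it: the slim pin at crop (440,340), top (325,285), has a 31 mm collar width and a matching length of about 213 mm. The thick pin measures 44 mm. Next I'll refine the stand pose, the tine side and the neighbours' positions.

Run:
```python
from h import *
z=np.load('top0.npz'); im,d=z['im'],z['d']; P=cloud('top',d); Z=P[...,2]
hsv=cv2.cvtColor(im,cv2.COLOR_RGB2HSV)
# pin by both cameras: line fit of top-ridge
for n,(x0,y0,x1,y1) in {'top':(308,248,342,322),'side':(248,250,330,288)}.items():
    z=np.load(n+'0.npz'); Pn=cloud(n,z['d']); h=cv2.cvtColor(z['im'],cv2.COLOR_RGB2HSV)
    m=np.zeros((480,640),bool); s=np.s_[y0:y1,x0:x1]
    m[s]=(Pn[s][...,2]>6)&(h[s][...,0]<12)&(h[s][...,1]>140)
    p=Pn[m]; print(n,len(p),cv2.minAreaRect(p[:,:2].astype(np.float32)))
    c=p[:,:2].mean(0); w,V=np.linalg.eigh(np.cov((p[:,:2]-c).T)); u=V[:,1]*np.sign(V[0,1]); t=(p[:,:2]-c)@u; 
    print('  ang',np.degrees(np.arctan2(u[1],u[0])),'mid',c+u*(t.max()+t.min())/2,'len',np.ptp(t))
    for lo,hi in((-60,-20),(-20,20),(20,60)):
        b=p[(t>lo)&(t<hi)]; print('   perp',((b[:,:2]-c)@[-u[1],u[0]]).mean().round(1),'zmax',np.percentile(b[:,2],95).round(1))
# board
s=np.s_[205:275,215:290]; q=P[s].reshape(-1,3); b=q[(q[:,2]>9)&(q[:,2]<19)]
print('board',cv2.minAreaRect(b[:,:2].astype(np.float32)))
c,(w,h),a=cv2.minAreaRect(b[:,:2].astype(np.float32)); 
for th in(67.4,):
  u=np.array([np.cos(np.radians(th)),np.sin(np.radians(th))]); v=np.array([u[1],-u[0]])  # v=+x if u=+y
  t=q[q[:,2]>40]; e=t[:,:2]-c
  o=np.c_[e@v,e@u,t[:,2]]; o=o[np.argsort(o[:,1])]
  for sg in(-1,1):
    k=o[o[:,1]*sg>0]; print('side',sg,'y med',np.median(k[:,1]).round(1))
    for zl,zh in((40,55),(55,70),(70,82),(82,95)):
        kk=k[(k[:,2]>zl)&(k[:,2]<zh)]; print(zl,np.sort(kk[:,0]).round(0))
for n,(x,y) in dict(jar=(330,211),bottle=(377,222),mug=(443,282)).items(): print(n,np.nanmedian(P[y-3:y+4,x-3:x+4].reshape(-1,3),0).round())
```

```text
top 0 ((0.0, 0.0), (0.0, 0.0), 0.0)<stdin>:10: RuntimeWarning: Mean of empty slice.
  ret = um.true_divide(
  avg = a.mean(axis, **keepdims_kw)
<stdin>:10: RuntimeWarning: Degrees of freedom <= 0 for slice
  c *= np.true_divide(1, fact)
  c *= np.true_divide(1, fact)
Traceback (most recent call last):
ValueError: zero-size array to reduction operation maximum which has no identity
```

Run:
```python
from h import *
z=np.load('top0.npz'); im,d=z['im'],z['d']; P=cloud('top',d); Z=P[...,2]
print(cv2.cvtColor(im,cv2.COLOR_RGB2HSV)[285,325])
for n,(x0,y0,x1,y1) in {'top':(308,248,342,322),'side':(248,250,330,288)}.items():
    z=np.load(n+'0.npz'); Pn=cloud(n,z['d'])
    m=np.zeros((480,640),np.uint8); s=np.s_[y0:y1,x0:x1]; m[s]=Pn[s][...,2]>6
    k,l,st,_=cv2.connectedComponentsWithStats(m); m=l==1+np.argmax(st[1:,4])
    p=Pn[m]; c=p[:,:2].mean(0); w,V=np.linalg.eigh(np.cov((p[:,:2]-c).T)); u=V[:,1]*np.sign(V[0,1]); t=(p[:,:2]-c)@u
    print(n,len(p),'ang',np.degrees(np.arctan2(u[1],u[0])),'mid',c+u*(t.max()+t.min())/2,'len',np.ptp(t))
    for lo,hi in((-60,-20),(-20,20),(20,60)):
        b=p[(t>lo)&(t<hi)]; e=(b[:,:2]-c)@[-u[1],u[0]]; print('   perp',e.min().round(1),e.mean().round(1),e.max().round(1),'z',np.percentile(b[:,2],95).round(1))
s=np.s_[205:275,215:290]; q=P[s].reshape(-1,3); b=q[(q[:,2]>9)&(q[:,2]<19)]
c,(w,h),a=cv2.minAreaRect(b[:,:2].astype(np.float32)); print('board',c,w,h,a)
th=67.4; u=np.array([np.cos(np.radians(th)),np.sin(np.radians(th))]); v=np.array([u[1],-u[0]])
t=q[q[:,2]>40]; e=t[:,:2]-c; o=np.c_[e@v,e@u,t[:,2]]
for sg in(-1,1):
    k=o[o[:,1]*sg>0]; print('side',sg,'y med',np.median(k[:,1]).round(1))
    for zl,zh in((40,55),(55,70),(70,82),(82,95)):
        kk=k[(k[:,2]>zl)&(k[:,2]<zh)]; print(zl,np.sort(kk[:,0]).round(0))
for n,(x,y) in dict(jar=(330,211),bottle=(377,222),mug=(443,282)).items(): print(n,np.nanmedian(P[y-3:y+4,x-3:x+4].reshape(-1,3),0).round())
```

```text
[ 13 168 161]
top 461 ang 14.047788273162432 mid [448.41017839 -88.9879254 ] len 213.03752995933172
   perp -12.4 -0.0 9.8 z 29.8
   perp -9.5 0.1 10.2 z 28.4
   perp -11.8 -0.2 10.0 z 29.2
side 628 ang 13.77068576205835 mid [453.11663238 -92.81252921] len 210.70117854561232
   perp -8.0 -0.1 10.2 z 27.6
   perp -6.0 0.5 12.0 z 27.7
   perp -6.7 0.9 12.2 z 27.7
board (505.4453125, 185.52540588378906) 227.125 249.77432250976562 32.58700942993164
side -1 y med -76.1
40 [-35. -33. -32. -31. -30. -30. -30. -29. -29. -29. -29. -28. -28. -28.
 -27. -24. -24. -23. -22. -21. -20. -20. -19. -16. -16. -15. -15. -14.
 -13. -12. -12. -11. -11. -10. -10.  -9.  -9.  -8.  -8.  -7.  -6.  -5.
  -5.  -5.  -5.  -4.  -4.  -3.  -2.  -1.  -0.   0.   2.]
55 [-30. -29. -28. -27. -27. -26. -26. -26. -25. -20. -20. -15. -11.  -4.
  -3.  -3.  -3.  -2.  -2.  -0.   2.   4.   4.]
70 [-29. -25. -25. -22. -22. -21. -21.  -4.  -3.  -1.  -1.  -1.  -0.  -0.
   0.   1.   1.   1.   2.   3.   3.   5.   7.]
82 [-33. -31. -31. -31. -30. -29. -28. -26. -26.  -5.   2.   2.   3.   3.
   5.   6.   6.   7.   7.   7.   8.   9.   9.]
side 1 y med 46.7
40 [-35. -33. -32. -32. -30. -29. -29. -29. -29. -29. -28. -28. -28. -28.
 -27. -26. -25. -25. -23. -22. -20. -19. -18. -18. -17. -17. -16. -16.
 -15. -14. -14. -12. -12. -11. -11. -11.  -9.  -8.  -8.  -7.  -7.  -6.
  -5.  -5.  -5.  -4.  -4.  -4.  -3.  -3.  -1.   1.   2.]
55 [-30. -30. -29. -29. -29. -29. -27. -25. -21. -21.  -7.  -4.  -4.  -4.
  -4.  -3.  -2.  -2.  -2.  -1.   1.   1.]
70 [-31. -26. -26. -24. -23. -23. -22. -22. -21. -21. -20. -19.  -5.  -4.
  -4.  -3.  -2.  -2.   0.   0.   0.   0.   1.   2.   2.   2.   4.   5.]
82 [-35. -34. -33. -32. -31. -30. -29. -29. -27. -27.  -1.   1.   3.   4.
   4.   5.   5.   6.   7.   8.   8.]
jar [686.  -4.  47.]
bottle [ 695. -164.   73.]
mug [ 615. -428.   10.]
```

```bash
cat >> h.py <<'E'
def plan(*targets, start=None):
    """targets: (x,y,z of TCP, yaw deg of tool x), tool down. Prints delta cm/deg per call."""
    s=readout.observe(); p=np.array(s['ee_pos']); r=R.from_quat(s['tcp_rot'])
    print('t',round(s['t'],2),'p',p.round(1),'F',s['ft_force'].round(1),'w',round(s['gripper_width'],1),'q',s['q'].round(2))
    for x,y,z,a in targets:
        g=R.from_euler('z',a,degrees=True)*R.from_quat([1,0,0,0]); t=np.array([x,y,z])
        print((r.inv().apply(t-p)/10).round(2),np.degrees((r.inv()*g).as_rotvec()).round(1)); p,r=t,g
E
python3 -c "
from h import *
plan((291,380,260,112),(370,145,230,63),(448.5,-89.5,180,14),(448.5,-89.5,82,14))"
```

```text
t 0.1 p [212.2 613.9 291.1] F [-0.  -0.1  0.1] w 95.3 q [ 1.16  0.12  1.65 -0.    1.37 -0.08]
[-15.09 -19.53   3.15] [-0.1  0.  48.9]
[-24.75  -1.48   3.  ] [ 0.  0. 49.]
[-17.33  17.64   5.  ] [ 0.  0. 49.]
[0.  0.  9.8] [0. 0. 0.]
```

Request:
carry_out(deltas=[-3.0,-3.9,0.6,0,0,9.8,-6.0,-7.8,1.2,0,0,19.6,-9.1,-11.7,1.9,0,0,29.3,-12.1,-15.6,2.5,0,0,39.1,-15.1,-19.5,3.1,0,0,48.9])

```text
t: 0.72
ee_pos: [291.4, 379.0, 260.6]
tcp_rot: [0.561, 0.828, -0.0, 0.0]
ft_force: [0.0, 0.0, -0.1]
gripper_width: 95.0
grip_force: 0.0
```

Request:
carry_out(deltas=[-5.0,-0.3,0.6,0,0,9.8,-9.9,-0.6,1.2,0,0,19.6,-14.9,-0.9,1.8,0,0,29.4,-19.8,-1.2,2.4,0,0,39.2,-24.8,-1.5,3.0,0,0,49])

```text
t: 1.35
ee_pos: [370.5, 143.6, 230.8]
tcp_rot: [0.854, 0.52, 0.0, 0.0]
ft_force: [0.7, -0.3, -0.3]
gripper_width: 94.8
grip_force: 0.0
```

Request:
carry_out(deltas=[-3.5,3.5,1,0,0,9.8,-6.9,7.1,2,0,0,19.6,-10.4,10.6,3,0,0,29.4,-13.9,14.1,4,0,0,39.2,-17.3,17.6,5,0,0,49])

```text
t: 1.98
ee_pos: [448.9, -90.5, 180.7]
tcp_rot: [0.993, 0.119, -0.0, -0.0]
ft_force: [1.5, 0.7, -0.0]
gripper_width: 94.6
grip_force: 0.0
```

Run:
```python
from h import *
plan((448.5,-89.5,82,14))
im,d=viewer.get_image('side'); np.savez('side1.npz',im=im,d=d)
cv2.imwrite('pics/side1.png',cv2.resize(im[130:330,180:420,::-1],None,fx=3,fy=3,interpolation=cv2.INTER_CUBIC))
```

```text
t 1.98 p [448.9 -90.5 180.7] F [ 1.5  0.7 -0. ] w 94.6 q [-0.32 -0.22  2.17  0.    1.19  1.02]
[-0.01 -0.1   9.87] [-0.   0.  -0.3]
```

View pics/side1.png

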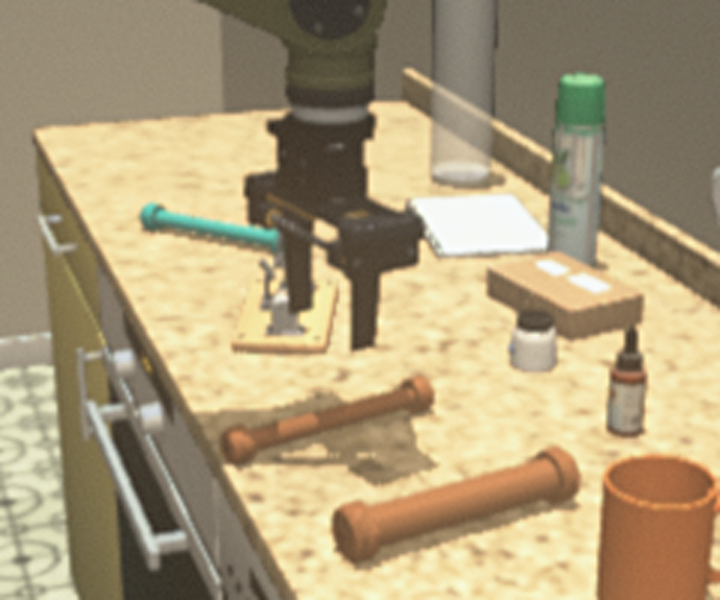

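The gripper hangs above the thin pin, with its fingers at crop (300,290) and (365,320) and the pin below at (330,420). Descending to grasp.

Request:
carry_out(deltas=[0,-0.1,4,0,0,0,0,-0.1,7,0,0,0,0,-0.1,8.5,0,0,0,0,-0.1,9.5,0,0,0,0,-0.1,9.8,0,0,0])

```text
t: 2.65
ee_pos: [448.9, -87.8, 83.4]
tcp_rot: [0.992, 0.122, 0.0, 0.0]
ft_force: [0.1, -0.3, 1.1]
gripper_width: 95.0
grip_force: 0.0
```

Request:
carry_out(deltas=[0,0,0,0,0,0,0,0,0,0,0,0,0,0,0,0,0,0,0,0,0,0,0,0,0,0,0,0,0,0], grip=-1)

```text
t: 3.28
ee_pos: [448.7, -87.9, 83.4]
tcp_rot: [0.993, 0.122, 0.0, 0.0]
ft_force: [0.5, -0.8, -0.0]
gripper_width: 50.4
grip_force: 0.0
```

Request:
carry_out(deltas=[0,0,0,0,0,0,0,0,0,0,0,0,0,0,0,0,0,0,0,0,0,0,0,0,0,0,0,0,0,0])

```text
t: 3.9
ee_pos: [448.6, -87.8, 83.2]
tcp_rot: [0.993, 0.122, -0.0, -0.0]
ft_force: [-0.3, 1.2, -0.1]
gripper_width: 19.2
grip_force: 30.0
```

```bash
python3 -c "
from h import *
plan((449,-88,220,14),(489,177.5,220,67.7),(489,177.5,175,67.7))"
```

```text
t 3.9 p [448.6 -87.8  83.2] F [-0.3  1.2 -0.1] w 19.2 q [-0.31 -0.07  2.23  0.    0.98  1.02]
[  0.03   0.03 -13.68] [-0.  0.  0.]
[ 10.3  -24.79   0.  ] [  0.    0.  -53.7]
[0.  0.  4.5] [0. 0. 0.]
```

Request:
carry_out(deltas=[0,0,-1.5,0,0,0,0,0,-4.5,0,0,0,0,0,-8,0,0,0,0,0,-11.5,0,0,0,0,0,-13.7,0,0,0])

```text
t: 4.53
ee_pos: [449.3, -88.1, 223.5]
tcp_rot: [0.993, 0.122, 0.002, 0.001]
ft_force: [-0.0, 0.6, -1.2]
gripper_width: 19.5
grip_force: 30.0
```

Request:
carry_out(deltas=[0.6,-1.4,0,0,0,-3,1.6,-3.7,0,0,0,-8,2.7,-6.4,0,0,0,-14,3.9,-9.3,0,0,0,-20,5.1,-12.4,0,0,0,-26.8])

```text
t: 5.15
ee_pos: [467.3, 46.6, 218.8]
tcp_rot: [0.936, 0.352, -0.001, -0.001]
ft_force: [0.5, -0.4, -0.3]
gripper_width: 19.3
grip_force: 30.0
```

Request:
carry_out(deltas=[2.5,-2.2,0,0,0,-6.8,5,-4.3,0,0,0,-13.5,7.4,-6.3,0,0,0,-20,9.2,-7.9,0,0,0,-24.5,10.2,-8.75,0,0,0,-26.9])

```text
t: 5.78
ee_pos: [487.1, 179.3, 218.9]
tcp_rot: [0.829, 0.559, -0.001, -0.0]
ft_force: [-0.5, -1.0, -1.7]
gripper_width: 19.1
grip_force: 30.0
```

Request:
carry_out(deltas=[0,0,0,0,0,0,0,0,0,0,0,0])

```text
t: 6.02
ee_pos: [487.8, 177.3, 219.8]
tcp_rot: [0.831, 0.557, -0.0, 0.0]
ft_force: [-0.4, 0.2, -1.0]
gripper_width: 19.5
grip_force: 30.0
```

Run:
```python
from h import *
plan((489,177.5,160,67.7))
for n,(x0,y0,x1,y1) in {'side':(190,130,340,255),'top':(190,180,320,290)}.items():
    im,d=viewer.get_image(n); np.savez(n+'2.npz',im=im,d=d)
    cv2.imwrite(f'pics/{n}2.png',cv2.resize(im[y0:y1,x0:x1,::-1],None,fx=4.5,fy=4.5,interpolation=cv2.INTER_CUBIC))
```

```text
t 6.03 p [487.8 177.3 219.8] F [-0.4  0.2 -1. ] w 19.5 q [ 0.25 -0.11  2.01 -0.    1.24  0.63]
[0.07 0.11 5.98] [-0.  0. -0.]
```

View pics/side2.png

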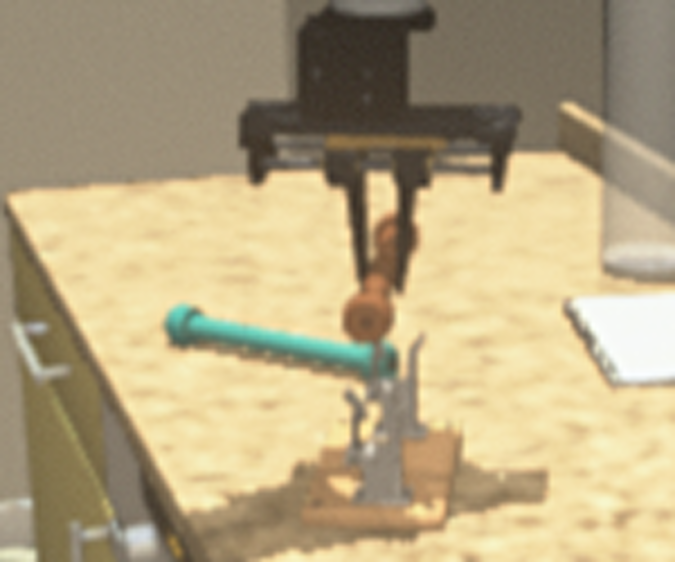

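View pics/top2.png

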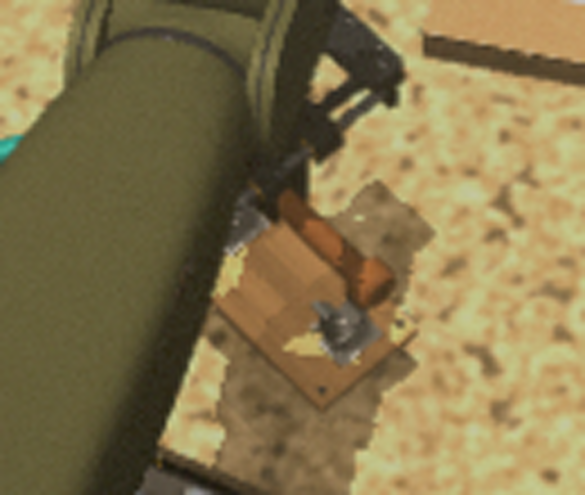

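Both views show the pin held about 80 mm above the stand. In the side crop, the pin end is at (368,312) and the mouth at (385,370). I'll measure its offset from the V within each camera's own cloud.

Run:
```python
from h import *
th=np.radians(67.7); u=np.array([np.cos(th),np.sin(th)]); v=np.array([u[1],-u[0]]); c=np.array([486.3,178.2])
def fr(q): e=q[:,:2]-c; return np.c_[e@v,e@u,q[:,2]]
for n in('top','side'):
    P=cloud(n,np.load(n+'2.npz')['d']); im=np.load(n+'2.npz')['im']; h=cv2.cvtColor(im,cv2.COLOR_RGB2HSV)
    o=fr(P.reshape(-1,3)); red=((h[...,0]<17)&(h[...,1]>110)).ravel()
    k=o[red&(abs(o[:,0])<40)&(abs(o[:,1])<130)&(o[:,2]>115)&(o[:,2]<185)]
    print(n,'pin n',len(k),'y',np.percentile(k[:,1],[0,2,98,100]).round(1))
    for a,b in((-110,-85),(-80,-50),(-50,-15),(15,50),(50,80),(85,110)):
        j=k[(k[:,1]>a)&(k[:,1]<b)]
        if len(j)>4: print('  y',a,b,len(j),'x',np.percentile(j[:,0],[3,50,97]).round(1),'z',np.percentile(j[:,2],[3,50,97]).round(1))
    # clips from the unobstructed view
    o=fr(cloud(n,np.load(n+'0.npz')['d']).reshape(-1,3)); o=o[(abs(o[:,0])<45)&(abs(o[:,1])<85)]
    for sg in(-1,1):
        for zl,zh in((52,62),(64,71),(71,76),(80,86),(86,93)):
            m=o[(o[:,2]>zl)&(o[:,2]<zh)&(o[:,1]*sg>40)]
            if len(m): print('  clip',sg,zl,'y',np.median(m[:,1]).round(1),'x',np.sort(m[:,0]).round(0).astype(int))
```

```text
top pin n 234 y [-108.4 -105.5  -10.4   -8.2]
  y -110 -85 84 x [-13.7  -1.7  16.5] z [143.7 162.4 171.5]
  y -80 -50 54 x [-7.4 -0.3  8.9] z [152.7 160.2 165.9]
  y -50 -15 70 x [-7.3 -1.2  9.5] z [149.  159.5 167.5]
  clip -1 52 y -62.1 x [-16 -14 -14 -13 -12 -11 -11  -9  -6  -5  -1   0   3   3   4   4   5   7
  10  12  12  12  13  14  16  17  18]
  clip -1 64 y -66.4 x [-15 -12  11  11  12  13  18]
  clip -1 71 y -58.1 x [13 14 15 17]
  clip -1 80 y -61.0 x [-16 -14 -12 -10 -10  -8  10  10  17  17  17  19  21  21  21  22  23  23]
  clip -1 86 y -57.5 x [-17 -16 -16 -14 -12  18  18  19  22  22]
  clip 1 52 y 61.0 x [-15 -13 -10  -6  -6  -1   1   1   3   4   4   6   8  11  11  11  11  11
  12  13  14  16]
  clip 1 64 y 61.2 x [-15 -14 -14 -14 -12  -8  11  11  15  16]
  clip 1 71 y 60.3 x [-11  -7  -6  -4  -4  12  15  16  17]
  clip 1 80 y 64.3 x [-14 -12 -12 -11  16  17  19  19  19  20  21  23  23]
  clip 1 86 y 66.3 x [-19 -17 -15 -15 -14  14  20  20  22]
side pin n 183 y [-108.1 -104.9   91.6   98.9]
  y -110 -85 92 x [-7.6  4.1 17.9] z [144.5 158.1 170.8]
  y -80 -50 5 x [-0.6  5
[... 309 characters left out ...]
-1   0   1   2   3   4   5   6   7   9
  10  12  13  16  16  16  17  19  20  20]
  clip -1 64 y -63.5 x [-11 -11  -8  -7  16  16  19  20]
  clip -1 71 y -61.4 x [-11 -11  -5  -3  16  16  17  20]
  clip -1 80 y -61.4 x [-11 -10 -10  -8  -8  -7  -6  17  19  20  20  22  23  25]
  clip -1 86 y -56.3 x [-16 -15 -13 -13 -12 -11  22  24  25]
  clip 1 52 y 62.0 x [-12  -9  -9  -8  -4  -2   1   1   3   4   7   8   9  11  13  14  14  17
  17  20  20  20]
  clip 1 64 y 59.2 x [-12  -9  -8  -8  14  17  18  19]
  clip 1 71 y 61.8 x [-12 -11  -8  -5  -2  -2  14  14  17  17  20  20]
  clip 1 80 y 60.3 x [-11  -8  -8  -6  -6  17  20  20  21  23  24]
  clip 1 86 y 65.4 x [-15 -14 -13 -12 -12  -9  -9  22  27]
```

The pin is level and sits 1–2 mm from the seat line, against about 2.7 mm for the V centre. It is about 3 mm towards -y. I'll correct both while lowering.

Request:
carry_out(deltas=[0.3,0.1,2,0,0,0,0.35,0.1,4,0,0,0,0.35,0.1,5.5,0,0,0,0.35,0.1,6.3,0,0,0,0.35,0.1,6.6,0,0,0])

```text
t: 6.75
ee_pos: [490.3, 180.3, 154.0]
tcp_rot: [0.83, 0.557, -0.0, -0.0]
ft_force: [0.8, -0.1, -0.5]
gripper_width: 19.4
grip_force: 30.0
```

Request:
carry_out(deltas=[0,0,0.1,0,0,0,0,0,0.2,0,0,0,0,0,0.25,0,0,0])

```text
t: 7.12
ee_pos: [490.6, 180.6, 152.2]
tcp_rot: [0.83, 0.557, 0.0, 0.0]
ft_force: [0.2, 0.0, -1.2]
gripper_width: 19.2
grip_force: 30.0
```

Request:
carry_out(deltas=[0,0,0.1,0,0,0,0,0,0.2,0,0,0,0,0,0.25,0,0,0,0,0,0.25,0,0,0])

```text
t: 7.62
ee_pos: [490.3, 180.6, 149.2]
tcp_rot: [0.83, 0.557, -0.0, -0.0]
ft_force: [-1.2, 0.0, -0.2]
gripper_width: 19.3
grip_force: 30.0
```

Light contact: the weight is off the tool, and there is a slight push away from the tine. Releasing.

Request:
carry_out(deltas=[0,0,0,0,0,0,0,0,0,0,0,0,0,0,0,0,0,0,0,0,0,0,0,0], grip=-0.2)

```text
t: 8.12
ee_pos: [490.4, 180.6, 149.3]
tcp_rot: [0.83, 0.557, 0.0, 0.0]
ft_force: [-0.4, -0.4, -0.7]
gripper_width: 38.0
grip_force: 0.0
```

Request:
carry_out(deltas=[0,0,-1,0,0,0,0,0,-3,0,0,0,0,0,-5,0,0,0,0,0,-6,0,0,0,0,0,-6,0,0,0])

```text
t: 8.75
ee_pos: [490.8, 180.7, 210.4]
tcp_rot: [0.83, 0.557, 0.001, 0.0]
ft_force: [-0.1, -0.5, -0.2]
gripper_width: 38.3
grip_force: 0.0
```

```bash
cat > meas.py <<'E'
from h import *
import sys
tag=sys.argv[1]
th=np.radians(67.7); u=np.array([np.cos(th),np.sin(th)]); v=np.array([u[1],-u[0]]); c=np.array([486.3,178.2])
s=readout.observe(); print(round(s['t'],2),s['ee_pos'].round(1),s['ft_force'].round(1),'w',round(s['gripper_width'],1))
for n,(x0,y0,x1,y1) in {'side':(210,140,340,255),'top':(190,180,320,290)}.items():
    im,d=viewer.get_image(n); cv2.imwrite(f'pics/{n}{tag}.png',cv2.resize(im[y0:y1,x0:x1,::-1],None,fx=5,fy=5,interpolation=cv2.INTER_CUBIC))
    q=cloud(n,d).reshape(-1,3); h=cv2.cvtColor(im,cv2.COLOR_RGB2HSV).reshape(-1,3); e=q[:,:2]-c; o=np.c_[e@v,e@u,q[:,2]]
    k=o[(h[:,0]<17)&(h[:,1]>110)&(abs(o[:,0])<40)&(abs(o[:,1])<130)&(o[:,2]>45)&(o[:,2]<115)]
    print(n,len(k),'y',np.percentile(k[:,1],[1,99]).round(1))
    for a,b in((-110,-88),(-82,-50),(-50,-15),(15,50),(50,82),(88,115)):
        j=k[(k[:,1]>a)&(k[:,1]<b)]
        if len(j)>4: print('  y',a,b,len(j),'x',np.percentile(j[:,0],[3,50,97]).round(1),'z',np.percentile(j[:,2],[3,50,97]).round(1))
E
python3 meas.py 3
```

```text
8.75 [490.8 180.7 210.4] [-0.1 -0.5 -0.2] w 38.3
side 213 y [-102.4  100.9]
  y -110 -88 88 x [-6.4  5.6 19.6] z [72.6 86.  98.2]
  y -82 -50 9 x [ 0.6  6.5 14.5] z [89.3 93.7 96.8]
  y -50 -15 20 x [-1.1  8.4 14.1] z [87.5 91.  93.8]
  y 15 50 18 x [ 0.8  7.9 13.4] z [88.3 91.6 93.7]
  y 50 82 20 x [-1.6  6.7 14.5] z [85.7 91.5 93.7]
  y 88 115 31 x [-8.7  4.8 17.6] z [84.3 93.6 98.3]
top 259 y [-102.    20.9]
  y -110 -88 56 x [-12.4   0.4  15.3] z [71.1 90.4 98.8]
  y -82 -50 56 x [-6.6  0.8 18. ] z [79.5 89.4 95.2]
  y -50 -15 68 x [-7.2  0.7 11.2] z [83.3 88.7 93.7]
  y 15 50 9 x [ 1.9  5.1 11.7] z [80.9 88.1 98.3]
```

View pics/side3.png

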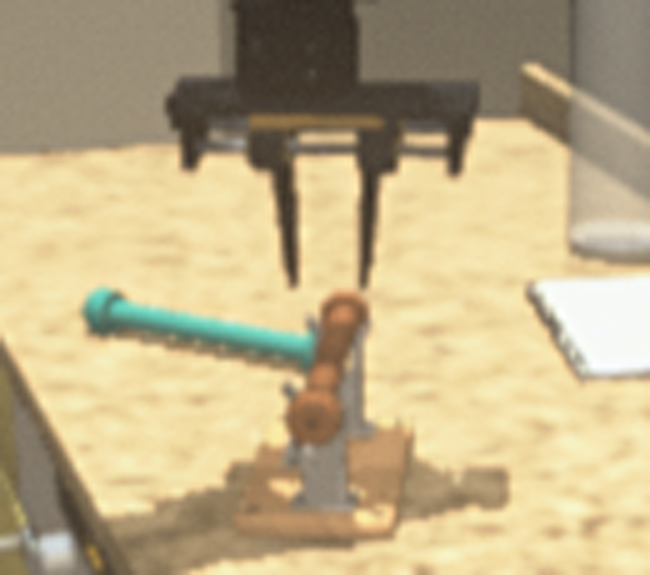

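The side crop shows the pin lying level in both mouths, with its near collar at (315,415) and far collar at (345,310). The cloud gives its top at about 92 mm and y centred near 0. To press evenly I'll turn 90° and set the fingertips about 68 mm apart, inside the clips.

```bash
python3 -c "
from h import *
plan((489,179.3,208,112.7),(487.2,177.8,205,157.7),(487.2,177.8,173,157.7))"
```

```text
t 8.85 p [490.  180.5 208.7] F [-0.6 -0.5  0.4] w 37.9 q [ 0.25 -0.09  2.01 -0.    1.22  0.64]
[-0.14 -0.04  0.07] [ -0.1   0.  -45. ]
[-0.07 -0.22  0.3 ] [  0.   0. -45.]
[0.  0.  3.2] [0. 0. 0.]
```

Request:
carry_out(deltas=[0,0,0,0,0,-7,-0.1,0,0,0,0,-16,-0.1,0,0,0,0,-26,-0.1,0,0.1,0,0,-36,-0.1,0,0.1,0,0,-45], grip=0.43)

```text
t: 9.48
ee_pos: [489.3, 179.5, 206.8]
tcp_rot: [0.552, 0.834, -0.001, -0.001]
ft_force: [0.2, -0.2, -0.1]
gripper_width: 67.9
grip_force: 0.0
```

Request:
carry_out(deltas=[0,0,0,0,0,-10,0,-0.1,0.1,0,0,-20,-0.1,-0.2,0.2,0,0,-30,-0.1,-0.2,0.3,0,0,-39,-0.1,-0.2,0.3,0,0,-45])

```text
t: 10.1
ee_pos: [487.8, 177.7, 203.8]
tcp_rot: [0.191, 0.982, -0.001, -0.001]
ft_force: [-0.5, -0.0, -0.4]
gripper_width: 68.1
grip_force: 0.0
```

Request:
carry_out(deltas=[0,0,0,0,0,0,0,0,0,0,0,0])

```text
t: 10.35
ee_pos: [488.2, 177.9, 204.6]
tcp_rot: [0.194, 0.981, -0.0, -0.001]
ft_force: [-0.7, 0.7, 0.7]
gripper_width: 68.0
grip_force: 0.0
```

```bash
python3 -c "
from h import *
plan((487.2,177.8,175,157.7),(487.2,177.8,150,157.7))"; python3 meas.py 4
```

```text
t 10.35 p [488.2 177.9 204.6] F [-0.7  0.7  0.7] w 68.0 q [ 0.25 -0.09  2.02  0.    1.21 -0.93]
[ 0.09 -0.04  2.96] [-0.  -0.1 -0.1]
[0.  0.  2.5] [0. 0. 0.]
10.35 [488.2 177.9 204.6] [-0.7  0.7  0.7] w 68.0
side 193 y [-101.4  100.3]
  y -110 -88 88 x [-6.6  5.5 19.7] z [71.4 85.7 98.8]
  y -82 -50 9 x [ 1.3  9.7 14.6] z [89.2 94.7 98.5]
  y -50 -15 18 x [ 1.7  7.4 12.7] z [88.8 91.1 93.9]
  y 15 50 19 x [-0.3  8.7 13.6] z [88.7 91.5 93.1]
  y 50 82 17 x [-0.7  7.8 14. ] z [88.6 91.8 93.8]
  y 88 115 18 x [-6.6 11.1 17.6] z [83.4 91.7 98.8]
top 264 y [-101.6   44.8]
  y -110 -88 62 x [-12.1   1.1  17.6] z [69.2 91.2 99.4]
  y -82 -50 54 x [-6.5  1.3 15.6] z [78.1 87.9 95.5]
  y -50 -15 53 x [-7.1 -0.2 12.1] z [81.6 87.1 93.3]
  y 15 50 43 x [-5.9  0.5  9.9] z [81.8 87.4 94. ]
```

View pics/side4.png

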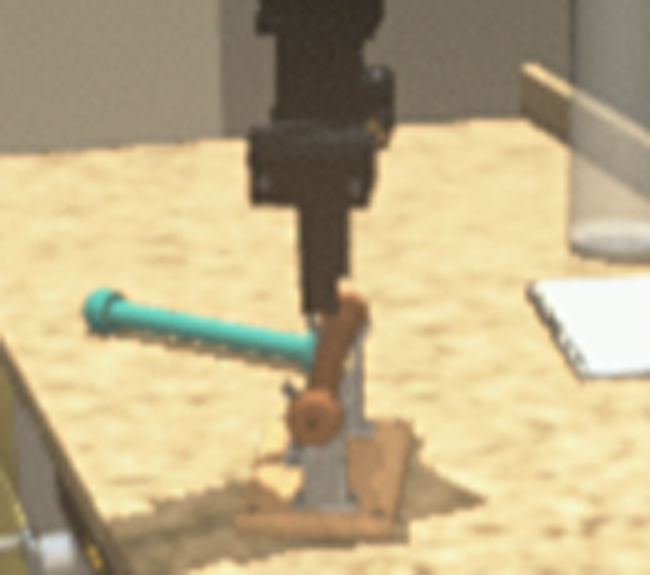

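The side crop shows the tips at (325,300), right above the barrel, and the pin still level in the V. Pressing down in small steps.

Request:
carry_out(deltas=[0,0,1.5,0,0,0,0,0,2.6,0,0,0,0,0,3.1,0,0,0,0,0,3.3,0,0,0])

```text
t: 10.95
ee_pos: [488.2, 177.9, 171.5]
tcp_rot: [0.193, 0.981, -0.0, -0.001]
ft_force: [0.5, 0.4, 1.4]
gripper_width: 67.9
grip_force: 0.0
```

Request:
carry_out(deltas=[0,0,0.15,0,0,0,0,0,0.3,0,0,0,0,0,0.45,0,0,0,0,0,0.6,0,0,0,0,0,0.75,0,0,0])

```text
t: 11.58
ee_pos: [489.4, 178.0, 167.9]
tcp_rot: [0.193, 0.981, -0.0, 0.001]
ft_force: [-6.7, -2.5, 18.9]
gripper_width: 67.9
grip_force: 9.4
```

Request:
carry_out(deltas=[0,0,0.15,0,0,0,0,0,0.3,0,0,0,0,0,0.45,0,0,0,0,0,0.6,0,0,0])

```text
t: 12.08
ee_pos: [491.0, 178.4, 163.7]
tcp_rot: [0.193, 0.981, 0.001, 0.003]
ft_force: [-1.3, -0.4, 11.5]
gripper_width: 67.9
grip_force: 5.8
```

Request:
carry_out(deltas=[0.1,0,0.15,0,0,0,0.2,0,0.3,0,0,0,0.2,0,0.45,0,0,0,0.2,0,0.6,0,0,0])

```text
t: 12.58
ee_pos: [486.0, 178.5, 152.0]
tcp_rot: [0.193, 0.981, -0.0, -0.001]
ft_force: [-0.6, -0.7, -0.3]
gripper_width: 68.0
grip_force: 0.0
```

Request:
carry_out(deltas=[0,0,0.15,0,0,0,0,0,0.3,0,0,0,0,0,0.45,0,0,0])

```text
t: 12.95
ee_pos: [486.4, 178.4, 149.4]
tcp_rot: [0.193, 0.981, -0.001, -0.001]
ft_force: [-7.3, -3.4, 16.0]
gripper_width: 68.0
grip_force: 7.8
```

It snapped through: the force dropped to zero at tip height 74 mm, then rose again at 71.4 mm, which is the home height of 72. One firmer push to be sure, then I'll back off and look.

Request:
carry_out(deltas=[0,0,0.2,0,0,0,0,0,0.4,0,0,0,0,0,0.4,0,0,0])

```text
t: 13.32
ee_pos: [486.7, 178.4, 149.1]
tcp_rot: [0.193, 0.981, -0.001, -0.001]
ft_force: [-16.4, -6.3, 30.7]
gripper_width: 68.1
grip_force: 15.2
```

Request:
carry_out(deltas=[0,0,-1,0,0,0,0,0,-3,0,0,0,0,0,-6,0,0,0,0,0,-9,0,0,0,0,0,-12,0,0,0])

```text
t: 13.95
ee_pos: [486.3, 178.6, 264.5]
tcp_rot: [0.193, 0.981, -0.0, -0.001]
ft_force: [0.6, 0.3, -0.1]
gripper_width: 68.1
grip_force: 0.0
```

Request:
carry_out(deltas=[0,0,-2,0,0,0,0,0,-4,0,0,0,0,0,-4,0,0,0])

```text
t: 14.32
ee_pos: [487.2, 178.8, 305.8]
tcp_rot: [0.193, 0.981, 0.001, 0.001]
ft_force: [-0.4, -0.7, 0.8]
gripper_width: 68.2
grip_force: 0.0
```

```bash
python3 meas.py 5
```

```text
14.32 [487.2 178.8 305.8] [-0.4 -0.7  0.8] w 68.2
side 183 y [-101.  100.]
  y -110 -88 83 x [-9.6  4.5 16.7] z [51.9 66.9 79. ]
  y -82 -50 8 x [-12.5   7.5  14.4] z [56.6 71.8 78.1]
  y -50 -15 17 x [-1.   5.3 11.9] z [70.  72.9 74.9]
  y 15 50 20 x [-1.4  5.4 11.8] z [68.7 72.3 75.1]
  y 50 82 17 x [-1.4  6.3 11.1] z [67.1 72.4 75.4]
  y 88 115 17 x [-3.9  4.2 13.5] z [71.7 76.3 80. ]
top 330 y [-100.7   74.3]
  y -110 -88 60 x [-13.   -1.   13.9] z [53.4 70.8 82.1]
  y -82 -50 46 x [-8.9  1.6 17.7] z [60.8 69.6 77. ]
  y -50 -15 61 x [-7.8 -0.1 10.3] z [61.6 69.9 76.4]
  y 15 50 57 x [-7.2 -0.9  8.9] z [59.2 69.  76.1]
  y 50 82 35 x [-9.3  1.1  7.5] z [64.6 70.7 77.3]
```

View pics/side5.png

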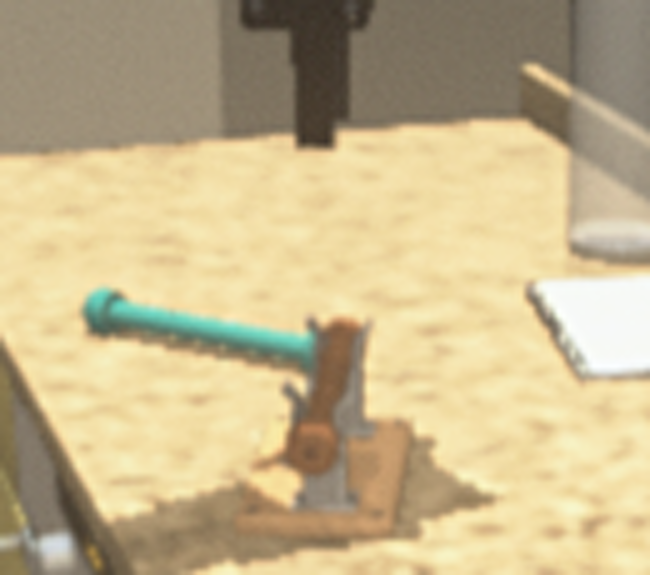

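The pin sits level in both clips, about 19 mm lower than before. Its near collar is at (315,447), its top is at about 72–73 mm on both halves, and the jaw tips stand upright above it. Nothing is touching it, so I'm handing the job in.

```bash
python3 -c "
from station import env
print(env.finish_job())"
```

```text
the job is handed in; nothing more can be done
None
```

The thin pin is in its stand: I let it go level across both clip mouths, then pressed it down until it snapped home (top at about 72 mm over both clips), and handed the job in at about 14.5 s with the arm clear.

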